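# Find the balance point of a cassette carrier and load it level into the autoclave tray

### The job

The carrying bar with the red and the grey instrument cassette is packed unevenly: with short trial lifts by its blue handle, sliding the handle along the bar between lifts, find the point where the bar hangs level. Then lift it clear and hold it level for a second or two, carry it level to the steel tray, set it down gently and flat inside the tray, and let go. Never let the bar tip more than 15 degrees, and leave the ramekin, plier, bracket kit and cheek retractor where they are.

Things in the scene. Friction and masses are not known exactly. Their poses are not given: they have to be found in the camera images.
- carrier: Loose steel carrying bar, 14 x 270 x 10 mm, along its own y axis, top 50 mm above the origin. It stands on two closed cassettes fixed under its ends, 60 (x) x 80 (y) x 28 mm, centred at y = +105 (red) and -105 mm (grey), so its feet reach to y = +-145 mm. Origin: middle, at the cassettes' underside. Total mass 0.3 to 0.95 kg, cassette masses unknown: balance point within y = -55 to +55 mm.
- pivot (a point): The handle's pivot pin on the bar's saddle, 70 mm above the carrier's origin, about 40 to 55 mm above its centre of mass. The lifted carrier hangs freely from it: 10 mm off balance tips it about 11 degrees, heavy side down; it swings with a period of about 1 s and calms in a second or two. In a short lift far off balance the heavy end stays on the stand.
- saddle (a joint): Place of the handle's saddle along the bar, m: y of the handle in the carrier's frame (0 = middle, + towards the red cassette), range -0.09 to 0.09; starts towards the grey end. It slides with 1.6 N friction plus 4 N per m/s and stays where it is left, also when lifted. Slide it by the gripped handle while the carrier stands on the stand.
- handle (a joint): Swivel angle of the handle about the pivot pin (along carrier x), rad, range -0.4 to 0.4, 0 = square to the bar. With the handle held upright in the bar's plane, positive means the red (+y) end hangs low, negative that the grey end hangs low. Light friction keeps the handle about upright when let go.
- grip (a point): Centre of the flat blue handle plate: 40 mm wide (along carrier x), 10 mm thick (along y, so the fingers close along the bar), 46 mm high; centre 105 mm, top 125 mm above the carrier's origin. Axes as the carrier's with the handle upright. Grip it with the fingers tilted in the plate's own plane, gripper leaning to carrier -x (towards the robot); 35 degrees from vertical clears the lamp.
- stand: Fixed grey packing stand under the carrier at the start; same axes, carrier centred on it within a few mm. Base plate x from -55 to +95, y +-170 mm, 12 mm high. Origin on the counter under its centre. Two rubber stops 8 mm high at y = +-150 mm, 5 mm beyond the cassettes, keep the carrier from sliding along y. Lamp posts 16 mm thick at x = 85, y = +-155 mm.
- lamp (a point): Centre of the underside of the aluminium lamp bar on the stand, 203 mm above the counter. The bar is 340 mm long (y), 30 mm wide, from x = +12 to +42 mm in the stand's frame, its top 227 mm above the counter. It is in the way of a gripper coming straight down on the handle: come in tilted, and take the carrier out towards -x, not straight up.
- tray: Fixed open steel autoclave tray, where the carrier must go: outside 100 (x) x 330 (y) mm, floor 6 mm above the counter, rim 16 mm above the counter and 4 mm thick, so inside 92 x 322 mm; long side along its y. Origin on the counter under its centre
- ramekin: White ceramic ramekin, 72 mm across, 42 mm high, loose bystander; origin at its underside
- plier: Steel three-prong plier, 135 mm long, 10 mm high, loose bystander; origin under its joint
- bracket_kit: Clear polycarbonate bracket kit, 90 x 70 x 25 mm, loose bystander; origin at the centre of its underside
- retractor: Brushed steel cheek retractor, 60 x 100 x 22 mm, loose bystander; origin under the middle of its bow

How it is judged:
By the outcome, as a careful person would: the job done as asked, in the order asked, and still so for the second after the job is handed in, with the robot touching nothing.
It also fails if it takes over 72 s, if anything falls off the work surface, if the arm or the gripper's body presses on something with over 40 N, if the wrist force passes 120 N, or if a joint passes its speed limit or range.

### The arm

A 6-joint arm with a two-finger parallel gripper is mounted at the origin on the work surface. World frame = base frame: x ahead of the robot, y to its left, z up, the work surface at z = 0. Lengths are in mm, angles in degrees, forces in N, time in s.
With the tool pointing down it reaches from about 300 to 850 mm from the base axis. Payload 4.2 kg.
Tool frame: the origin (TCP) lies between the finger pads; the fingertips stand 8 mm ahead of it and the grasp point (between the pads) lies 11 mm behind it; x points along the fingers, y is the direction in which the jaws open and shut, and the axes are right-handed (so a half turn about x gives the same grasp; the last joint's range is limited). The gripper opens to 91 mm and grips with 3 to 60 N. Pads are 32 mm wide; open, the fingers measure 118 mm over their backs; the gripper's body (76 mm by 178 mm) begins 60 mm behind the grasp point.
Start: joints at [73.912, 18.312, 89.639, -0, 72.044, -1.146], TCP at [148.267, 555.571, 221.976] pointing down, gripper open.
Joint ranges: [-177.97, 177.97], [-48.28, 115.42], [12.27, 149.76], [-77.06, 257.06], [2.81, 150.46], [-146.56, 146.56]. Speed limits (degrees/s): [147.25, 147.25, 180, 180, 180, 180].

### API

Orientations are given as [roll, pitch, yaw] about the fixed x, y, z axes, in that order (R = Rz(yaw) Ry(pitch) Rx(roll)).
In Python, from workcell import env gives the robot as it stands.
- The arm moves only by the tool arm_command, never from a script. Its arguments are lists of equal length, an entry for each row: "slide": the shift along the tool's x, y, z in cm, a list of three; "turn": the turn, a rotation vector about the tool's x, y, z in rad, a list of three; "grip": the closure in counts, from 0 (fully open) to 255 (shut). A call has 1 to 20 rows; each row is the pose to reach, as a shift and turn from the pose commanded when the call began, along the tool's axes at that moment; what a row does not reach only later rows make up. A row lasts 1/12 s, in which the tool goes at most 41.7 mm and 7.16 degrees, less where a joint would pass 70% of its speed; a pose out of reach is approached as far as the arm can. A call with a gripper value outside its range is refused whole. The fingers move at their own pace and stop on an object; "newtons" is the grip in N (left out, the last holds). Time passes only in rows, so rows that repeat a pose let the fingers close. It gives the time, the measured TCP pose, the force and the opening at its end, in the units of the state.
- env.state(): the state, without advancing time (a new reading comes with each control period).
- env.grab_frame(name): name is "side" or "top" or "wrist"; returns (picture, depth): 480x640x3 uint8, red, green, blue; 480x640 float32, mm along the optical axis (not along the pixel's ray), 0 where there is no reading.
- env.calibration(name): a dict with "K" (3x3 intrinsics, pixels), "camera_from_world" (4x4, takes a point from world to camera coordinates); the wrist camera has in their place "T_tool_cam" (4x4, takes a point from camera to tool coordinates, whose origin is the TCP and whose axes are the tool frame's). Camera axes: x right, y up, looking along -z (the intrinsics and any distortion apply to the point x, -y, -z); pixel columns grow to the right and rows downward; lengths in mm; the calibration is good to about 2 mm. A picture is of the moment at which its call begins: read the wrist's pose just before it. calibration takes no time and is no camera call.
- env.job_done(): hands the job in, once; it reports no verdict.
Trained networks look in the newest picture that a camera, given by its name, has taken for a name from the list of things; names that differ only in an ending like _2 or _b are one class to them, and where a whole thing is asked for, a point or a joint stands for the part that bears it (a point fixed in the world has none). Each returns a list of dicts, best first, with "p" (0 to 1); they miss things now and then, are a little off and sometimes report something else, mostly with a low value. They report only what shows in the picture. A call takes as long as a camera call.
- env.search_frame(camera, label): "point" ([x, y, z] in mm, in world coordinates, good to about 4 mm: the middle of the surface that is visible of it).
The state is a dict: "time_s": time; "qpos": joint angles; "qvel": joint speeds; "effort": joint torques, N m; "ee_pos": TCP position; "ee_rot": TCP orientation; "force": force on the tool from outside, world axes, zero at the start; "torque": the same for the moment, N m; "gripper_width": finger opening in mm.
Only numpy, scipy, OpenCV 4.12 (cv2) and the standard library are available. Lean on these libraries where they do the work, as an engineer would, in place of code of your own. Each camera call takes 0.05 s, during which the arm holds its last target.

## Working session

There is one attempt and no reset: what is moved stays moved. The work goes in short steps, Python scripts to look and compute and a tool call to move; the robot and the scene stay as the last step left them, time stands still between calls to the robot, and variables do not carry over. Pictures are saved under pics/ and viewed, and the job is handed in when it is done.

Besides the shell and the picture viewer there is one more tool, called after "Emit:" by a JSON object that holds its "name" and its "arguments". arm_command: Moves the arm, as the interface text tells. Its arguments: {"type":"object","properties":{"slide":{"type":"array","items":{"type":"array","items":{"type":"number"}}},"turn":{"type":"array","items":{"type":"array","items":{"type":"number"}}},"grip":{"type":"array","items":{"type":"number"}},"newtons":{"type":"number"}},"required":["slide","turn","grip"]}

```bash
mkdir -p pics; ls; cat > h.py <<'E'
import numpy as np, cv2
from scipy.spatial.transform import Rotation as R
from workcell import env
def snap(name,fn):
    s=env.state(); im,d=env.grab_frame(name); cv2.imwrite('pics/'+fn,im[:,:,::-1]); np.save('pics/'+fn[:-4]+'_d.npy',d); return s,im,d
def unproj(name,u,v,d,s=None):
    c=env.calibration(name);K=np.array(c['K'])
    x=(np.asarray(u)-K[0,2])/K[0,0]*d; y=(np.asarray(v)-K[1,2])/K[1,1]*d
    p=np.stack([x,-y,-np.asarray(d)],-1)
    if 'camera_from_world' in c:
        T=np.linalg.inv(np.array(c['camera_from_world']))
    else:
        T=np.eye(4);T[:3,:3]=Rt(s);T[:3,3]=s['ee_pos'];T=T@np.array(c['T_tool_cam'])
    return p@T[:3,:3].T+T[:3,3]
def Rt(s): return R.from_euler('xyz',s['ee_rot'],degrees=True).as_matrix()
E
python3 - <<'E'
from h import *
s=env.state();print(s)
for n in ['top','side','wrist']:
    snap(n,n+'0.png')
    c=env.calibration(n);print({k:np.round(v,3).tolist() if not isinstance(v,str) else v for k,v in c.items()})
for l in ['carrier','handle','stand','tray','ramekin','plier','bracket_kit','retractor']:
    for n in ['top','side']:
        print(l,n,[(np.round(r['point'],0).tolist(),round(r['p'],2)) for r in env.search_frame(n,l)[:2]])
print(env.state()['time_s'])
E
```

```text
pics
{'time_s': 0.0, 'qpos': array([ 7.39129308e+01,  1.83504096e+01,  8.97070417e+01, -1.39740643e-03,
        7.20430256e+01, -1.14509316e+00]), 'qvel': array([-0.0576822 ,  0.03985291, -0.02682227, -0.06418419,  0.0234628 ,
       -0.01007111]), 'effort': array([ 2.55946379e-04, -4.12468278e+01, -2.31968558e+01,  7.27141974e-02,
        4.58218670e-02, -1.27844787e-04]), 'ee_pos': array([148.11992131, 555.08268034, 221.12830349]), 'ee_rot': array([ -90.3875308 ,   89.89951426, -105.3290749 ]), 'force': array([ 0.43231403, -0.01463606,  0.50046945]), 'torque': array([ 0.05865155, -0.01535275,  0.02645863]), 'gripper_width': 91.49729683930295}
{'K': [[469.468, 0.0, 310.369], [0.0, 469.468, 241.348], [0.0, 0.0, 1.0]], 'camera_from_world': [[-0.029, -0.999, -0.014, 34.218], [0.982, -0.031, 0.185, -603.22], [-0.186, -0.008, 0.983, -988.224], [0.0, 0.0, 0.0, 1.0]]}
{'K': [[592.36, 0.0, 313.574], [0.0, 592.36, 245.963], [0.0, 0.0, 1.0]], 'camera_from_world': [[0.815, -0.579, -0.003, -483.068], [0.437, 0.612, 0.66, -335.28], [-0.381, -0.539, 0.752, -1035.227], [0.0, 0.0, 0.0, 1.0]]}
{'K':
[... 318 characters left out ...]
566.0, 211.0, 115.0], 0.68)]
stand top [([555.0, 282.0, 12.0], 0.77), ([552.0, 267.0, 42.0], 0.23)]
stand side [([568.0, 254.0, 13.0], 0.8)]
tray top [([539.0, -275.0, 6.0], 0.66)]
tray side [([535.0, -290.0, 4.0], 0.79), ([568.0, 208.0, 100.0], 0.74)]
ramekin top [([392.0, -19.0, 22.0], 0.91)]
ramekin side [([394.0, -8.0, 27.0], 0.93), ([358.0, -258.0, 8.0], 0.7)]
plier top [([551.0, 266.0, 42.0], 0.7), ([389.0, 207.0, 10.0], 0.68)]
plier side [([392.0, 206.0, 9.0], 0.68)]
bracket_kit top [([794.0, -24.0, 21.0], 0.98)]
bracket_kit side [([790.0, -25.0, 25.0], 0.97), ([568.0, 208.0, 98.0], 0.54)]
retractor top [([360.0, -269.0, 11.0], 0.87)]
retractor side [([355.0, -256.0, 6.0], 0.75)]
0.95
```

View pics/top0.png

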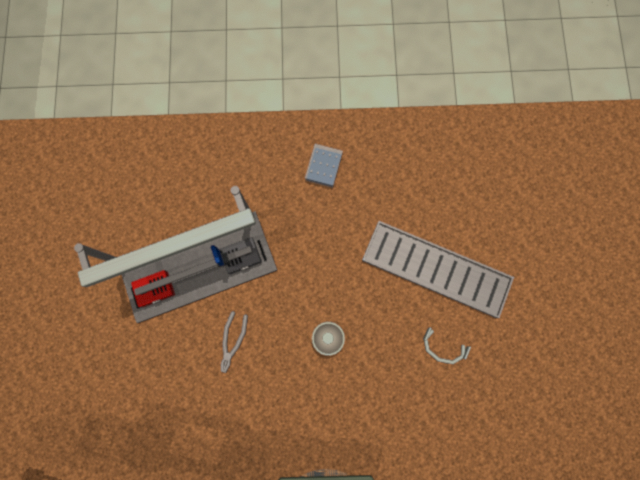

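View pics/side0.png

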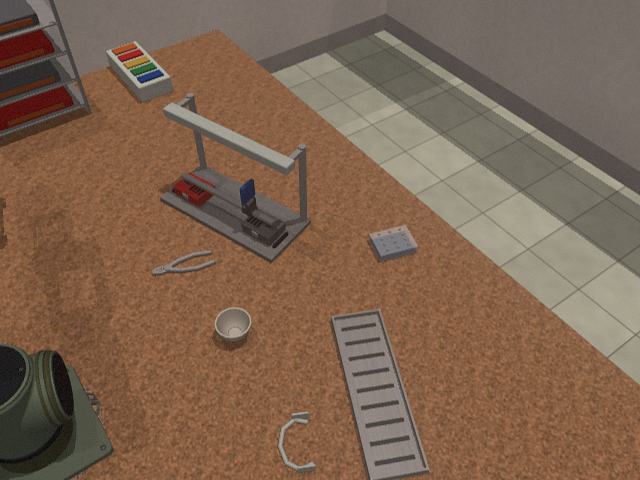

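View pics/wrist0.png

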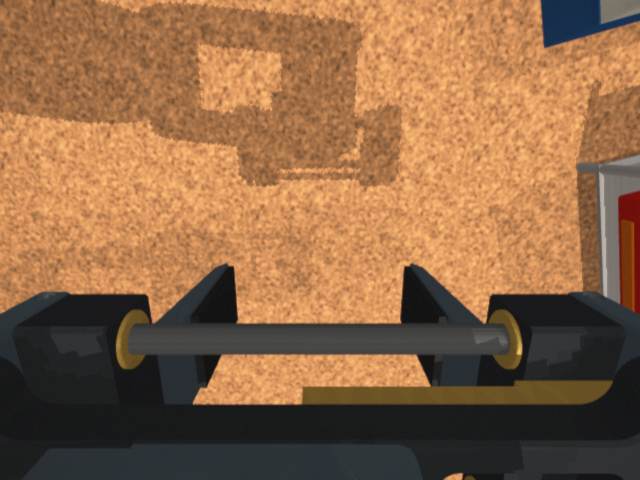

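The top view shows the stand at left with the red cassette at (152,288), grey at (240,258) and the blue handle at (217,255). The tray is centred at about (437,268), with the bystanders clear of both. Next I'll fit poses from depth.

```bash
python3 - <<'E'
from h import *
def rect(P,name):
    r=cv2.minAreaRect(P[:,:2].astype(np.float32)); print(name,np.round(r[0],1),np.round(r[1],1),round(r[2],1),len(P),'z',np.round(np.percentile(P[:,2],[5,50,95]),1))
    b=cv2.boxPoints(r);print('  corners',np.round(b,0).tolist())
v,u=np.mgrid[0:480,0:640]
for n in ['top','side']:
    d=np.load(f'pics/{n}0_d.npy'); im=cv2.imread(f'pics/{n}0.png').astype(int)
    W=unproj(n,u,v,d); ok=d>0
    x,y,z=W[...,0],W[...,1],W[...,2]
    st=ok&(x>400)&(x<750)&(y>30)&(y<450); tr=ok&(x>400)&(x<700)&(y<-100)&(y>-470)
    print(n,'table z',np.median(z[ok&(abs(y)<100)&(x>450)&(x<700)]))
    rect(W[st&(z>215)&(z<240)],'lamp')
    rect(W[st&(z>8)&(z<16)],'base')
    rect(W[tr&(z>3)&(z<30)],'tray')
    rect(W[tr&(z>11)&(z<30)],'trayrim')
    b,g,r=im[...,0],im[...,1],im[...,2]
    m=st&(b>2*r)&(b>60)&(z>60)&(z<170);rect(W[m],'handle'); print(np.median(W[m],0))
    m=st&(r>2*b)&(r>2.2*g)&(z>20)&(z<60); rect(W[m],'red')
    m=st&(z>30)&(z<70); rect(W[m],'carrier')
E
```

```text
top table z -0.12591717292957583
lamp [593.6 291. ] [ 80.6 339.9] 19.3 3450 z [219.7 226.  228.8]
  corners [[500.0, 438.0], [612.0, 117.0], [688.0, 144.0], [576.0, 465.0]]
base [523.6 266.7] [289.2 340.2] 19.2 4771 z [ 8.7 11.5 14.6]
  corners [[331.0, 380.0], [443.0, 58.0], [716.0, 154.0], [604.0, 475.0]]
tray [ 550. -285.] [300.  369.5] 0.1 7159 z [ 3.3  6.2 16.2]
  corners [[400.0, -100.0], [400.0, -470.0], [700.0, -470.0], [700.0, -100.0]]
trayrim [ 499.7 -252.3] [330.3 191.7] 64.7 873 z [11.5 15.7 19.3]
  corners [[342.0, -361.0], [516.0, -443.0], [657.0, -144.0], [484.0, -62.0]]
handle [569.  210.5] [36.2  9.1] 18.2 74 z [133.  136.  137.9]
  corners [[550.0, 209.0], [553.0, 201.0], [588.0, 212.0], [585.0, 221.0]]
[566.6180751  211.06999871 136.00152885]
red [511.7 377.9] [61.  87.9] 19.4 735 z [32.1 39.3 42.6]
  corners [[468.0, 409.0], [498.0, 326.0], [555.0, 347.0], [526.0, 429.0]]
carrier [553.7 264.1] [105.8 322.6] 28.7 2280 z [35.9 40.9 64. ]
  corners [[430.0, 380.0], [585.0, 97.0], [677.0, 148.0], [523.0, 431.0]]
side table z 0.12208640040648788
lamp [591.  291.2] [ 86
[... 293 characters left out ...]
10016 z [ 3.3  6.3 16.1]
  corners [[400.0, -469.0], [700.0, -470.0], [700.0, -100.0], [400.0, -100.0]]
trayrim [ 499.9 -250. ] [333.9 189.8] 64.7 1275 z [11.7 15.6 18.7]
  corners [[343.0, -360.0], [514.0, -441.0], [657.0, -140.0], [486.0, -59.0]]
handle [562.9 210.2] [31.5  7. ] 23.4 25 z [133.5 136.1 138.9]
  corners [[547.0, 207.0], [550.0, 201.0], [579.0, 213.0], [576.0, 220.0]]
[556.55767944 207.61470786 136.13439978]
red [510.  374.5] [62.  84.1] 19.9 445 z [22.8 39.  43.2]
  corners [[467.0, 403.0], [495.0, 324.0], [553.0, 346.0], [525.0, 425.0]]
carrier [572.4 282.1] [123.3 322.1] 18.7 1991 z [33.5 42.2 65.5]
  corners [[462.0, 415.0], [566.0, 110.0], [682.0, 149.0], [579.0, 454.0]]
```

```bash
python3 - <<'E'
from h import *
def rect(W,m,name,pct=None):
    n,l,s,_=cv2.connectedComponentsWithStats(m.astype(np.uint8),connectivity=8)
    k=1+np.argmax(s[1:,4]);P=W[l==k]
    r=cv2.minAreaRect(P[:,:2].astype(np.float32)); print(name,np.round(r[0],1),np.round(r[1],1),round(r[2],1),len(P))
v,u=np.mgrid[0:480,0:640]
for n in ['top','side']:
    d=np.load(f'pics/{n}0_d.npy'); 
    W=unproj(n,u,v,d); ok=d>0
    x,y,z=W[...,0],W[...,1],W[...,2]
    st=ok&(x>400)&(x<750)&(y>30)&(y<450); tr=ok&(x>400)&(x<700)&(y<-100)&(y>-470)
    print(n)
    rect(W,st&(z>222)&(z<232),'lamp')
    rect(W,st&(z>6)&(z<70),'base')
    rect(W,tr&(z>4)&(z<30),'tray')
    rect(W,tr&(z>12)&(z<20),'rim')
E
```

```text
top
lamp [575.9 285.1] [ 48.7 340.1] 20.5 2920
base [563.5 280.5] [150.3 340.4] 19.4 7371
tray [ 542.8 -272. ] [334.7 106.9] 64.6 5626
rim [ 540.4 -271.6] [330.4 101.6] 64.7 755
side
lamp [572.9 283.7] [ 81.8 341.4] 12.1 1678
base [576.3 286.7] [185.1 344. ] 19.5 6623
tray [ 541.1 -269.6] [334.1 104.6] 64.7 8369
rim [ 539.4 -269.6] [332.2 101.6] 64.7 1149
```

```bash
cat >> h.py <<'E'
SY=np.radians(19.4); SO=np.array([544.6,273.9,12.0])  # carrier origin on stand
def Rz(a): return R.from_euler('z',a).as_matrix()
def toolR(yaw,tilt=35.,sgn=1):
    t=np.radians(tilt); X=np.array([np.sin(t),0,-np.cos(t)]);Y=np.array([0,sgn*1.,0]);Z=np.cross(X,Y)
    return Rz(yaw)@np.stack([X,Y,Z],1)
def delta(s,pt,Rg):
    "pt: desired TCP"
    A=Rt(s); return np.round(A.T@(np.asarray(pt)-s['ee_pos'])/10,2), np.round(R.from_matrix(A.T@Rg).as_rotvec(),3)
def world(s,dw):
    return np.round(Rt(s).T@np.asarray(dw)/10,3)
E
python3 - <<'E'
from h import *
s=env.state(); print(np.round(Rt(s),3))
G=SO+Rz(SY)@[1,-68,105]
print(G)
for sg in (1,-1):
    Rg=toolR(SY,sgn=sg)
    for back in (120,-11):
        print(sg,back,G-Rg[:,0]*back, delta(s,G-Rg[:,0]*back,Rg))
print(world(s,[0,0,80]))
E
```

```text
[[ 0.     0.258  0.966]
 [ 0.     0.966 -0.258]
 [-1.     0.     0.   ]]
[568.13017963 210.09302039 117.        ]
1 120 [503.20894473 187.23064459 215.29824531] (array([  0.67, -26.44,  43.79]), array([-0.58 , -0.592,  0.183]))
1 -11 [574.08129283 212.18873817 107.98932751] (array([ 11.4 , -22.2 ,  49.99]), array([-0.58 , -0.592,  0.183]))
-1 120 [503.20894473 187.23064459 215.29824531] (array([  0.67, -26.44,  43.79]), array([2.441, 0.238, 0.77 ]))
-1 -11 [574.08129283 212.18873817 107.98932751] (array([ 11.4 , -22.2 ,  49.99]), array([2.441, 0.238, 0.77 ]))
[-8.e+00  1.e-03  0.e+00]
```

Emit:
{"name": "arm_command", "arguments": {"slide": [[-4,-4,6],[-6,-8,13],[-6,-13,20],[-6,-18,29],[-5,-22,36],[-4,-25,41],[-2,-26.44,43.79],[0,-26.44,43.79],[0.67,-26.44,43.79],[0.67,-26.44,43.79],[0.67,-26.44,43.79],[0.67,-26.44,43.79],[0.67,-26.44,43.79],[0.67,-26.44,43.79],[0.67,-26.44,43.79],[0.67,-26.44,43.79]], "turn": [[-0.06,-0.06,0.02],[-0.12,-0.12,0.04],[-0.18,-0.18,0.055],[-0.24,-0.24,0.075],[-0.3,-0.3,0.09],[-0.36,-0.36,0.11],[-0.42,-0.42,0.13],[-0.48,-0.48,0.15],[-0.54,-0.54,0.17],[-0.58,-0.592,0.183],[-0.58,-0.592,0.183],[-0.58,-0.592,0.183],[-0.58,-0.592,0.183],[-0.58,-0.592,0.183],[-0.58,-0.592,0.183],[-0.58,-0.592,0.183]], "grip": [0,0,0,0,0,0,0,0,0,0,0,0,0,0,0,0]}}

```text
time_s: 2.28
ee_pos: [503.2, 186.7, 215.1]
ee_rot: [0.0, 55.0, 19.3]
force: [0.4, 0.3, -0.1]
gripper_width: 91.2
```

```bash
python3 - <<'E'
from h import *
s,im,d=snap('wrist','w1.png')
print(s['time_s'],s['ee_pos'],s['ee_rot'],s['qpos'],s['force'])
for r in env.search_frame('wrist','handle')[:2]: print(r)
v,u=np.mgrid[0:480,0:640]
W=unproj('wrist',u,v,d,s); b,g,r=[im[...,i].astype(int) for i in (2,1,0)]
m=(d>0)&(b>1.6*r)&(b>50)&(W[...,2]>70)&(W[...,2]<150)&(np.abs(W[...,0]-568)<60)&(np.abs(W[...,1]-210)<60)
P=W[m];L=(P-SO)@Rz(SY); print(len(P),np.round(np.percentile(L,[2,50,98],axis=0),1))
Rg=toolR(SY);G=SO+Rz(SY)@[1,-68,105]
print(delta(s,G+Rg[:,0]*11,Rg))
E
```

```text
2.2833 [503.17996059 186.69548013 215.10148858] [4.22376184e-02 5.50474801e+01 1.93335730e+01] [ 19.0183634    1.24647481 121.76185553   0.4812262   22.04025981
 -90.66217742] [ 0.43541625  0.26362126 -0.05023672]
{'point': [553.8, 209.1, 126.7], 'p': 0.76}
702 [[-17.7 -70.7  81.2]
 [-15.9 -65.8 115.3]
 [ 15.9 -61.4 125.3]]
(array([13.1 ,  0.06,  0.04]), array([-0.002, -0.001,  0.001]))
```

View pics/w1.png

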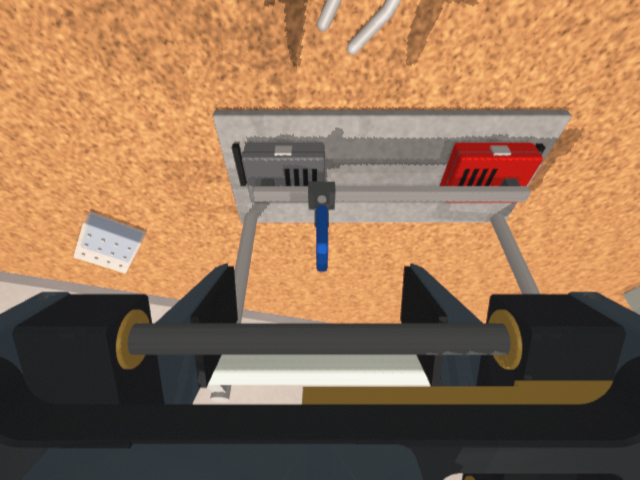

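The wrist view shows the plate at (321,235) between the fingers, the saddle near the grey cassette and the bar level along row 193. Moving in.

Emit:
{"name": "arm_command", "arguments": {"slide": [[3.5,0.2,-0.1],[7,0.2,-0.1],[10,0.2,-0.1],[12,0.2,-0.1],[13,0.2,-0.1],[13,0.2,-0.1],[13,0.2,-0.1],[13,0.2,-0.1],[13,0.2,-0.1],[13,0.2,-0.1],[13,0.2,-0.1],[13,0.2,-0.1],[13,0.2,-0.1],[13,0.2,-0.1]], "turn": [[0,0,0],[0,0,0],[0,0,0],[0,0,0],[0,0,0],[0,0,0],[0,0,0],[0,0,0],[0,0,0],[0,0,0],[0,0,0],[0,0,0],[0,0,0],[0,0,0]], "grip": [0,0,0,0,0,0,120,200,255,255,255,255,255,255], "newtons": 30}}

```text
time_s: 3.55
ee_pos: [572.1, 213.5, 108.4]
ee_rot: [0.0, 55.0, 19.4]
force: [-0.6, -0.1, -0.0]
gripper_width: 41.2
```

```bash
python3 - <<'E'
from h import *
s,im,d=snap('wrist','w2.png')
print(s['time_s'],s['ee_pos'],s['ee_rot'],s['qpos'],s['force'],s['torque'],s['gripper_width'])
g=s['ee_pos']-Rt(s)[:,0]*11; print((g-SO)@Rz(SY))
Z=[0,0,10];print('up',world(s,Z),'along y',world(s,Rz(SY)@[0,10,0]))
E
```

```text
3.55 [572.07151789 213.47879141 108.36663103] [2.71903079e-02 5.49942293e+01 1.93907418e+01] [ 1.93821661e+01  1.64665616e+01  1.22494795e+02  4.68082357e-02
  6.03287536e+00 -9.00263830e+01] [-0.6009039  -0.09571278 -0.03064647] [-0.06638209  0.33290107  0.04197898] 41.20120392313686
[ -0.46806713 -66.11460379 105.37666801]
up [-0.819  0.     0.574] along y [-0.     1.    -0.001]
```

View pics/w2.png

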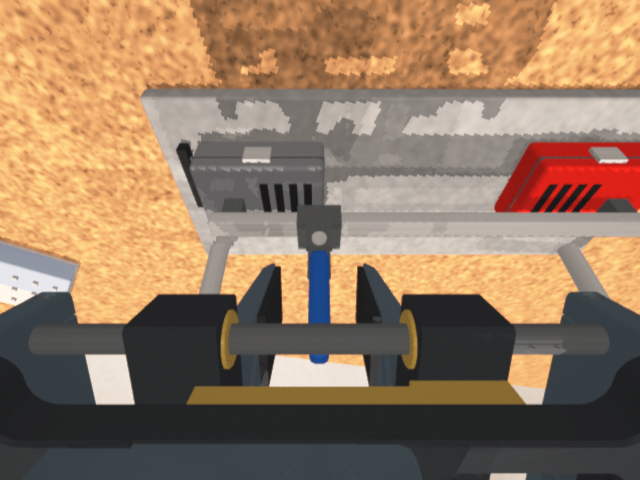

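Emit:
{"name": "arm_command", "arguments": {"slide": [[0,0,0],[0,0,0],[0,0,0],[0,0,0],[0,0,0],[0,0,0],[-0.16,0,0.115],[-0.33,0,0.23],[-0.5,0,0.345],[-0.66,0,0.46],[-0.66,0,0.46],[-0.66,0,0.46],[-0.66,0,0.46],[-0.66,0,0.46]], "turn": [[0,0,0],[0,0,0],[0,0,0],[0,0,0],[0,0,0],[0,0,0],[0,0,0],[0,0,0],[0,0,0],[0,0,0],[0,0,0],[0,0,0],[0,0,0],[0,0,0]], "grip": [255,255,255,255,255,255,255,255,255,255,255,255,255,255], "newtons": 30}}

```text
time_s: 4.77
ee_pos: [571.7, 213.4, 115.9]
ee_rot: [0.0, 55.1, 19.4]
force: [-1.2, 0.5, -6.2]
gripper_width: 10.3
```

```bash
python3 - <<'E'
from h import *
s,im,d=snap('wrist','w3.png')
print(s['time_s'],s['ee_pos'],s['ee_rot'],s['qpos'],s['force'],s['torque'],s['gripper_width'])
g=s['ee_pos']-Rt(s)[:,0]*11; print((g-SO)@Rz(SY))
s=env.state();print(s['force'])
E
```

```text
4.7667 [571.66891708 213.44110734 115.85066561] [1.26875027e-02 5.50698324e+01 1.93995563e+01] [ 1.93915577e+01  1.57396625e+01  1.21968949e+02  3.57449829e-02
  7.36122257e+00 -9.00293205e+01] [-1.20408812  0.4924989  -6.15471988] [-0.10918164  1.03342937  0.14300904] 10.286600130381215
[ -0.84843216 -66.01739079 112.86902127]
[-0.76748827 -0.20149411 -5.29865406]
```

View pics/w3.png

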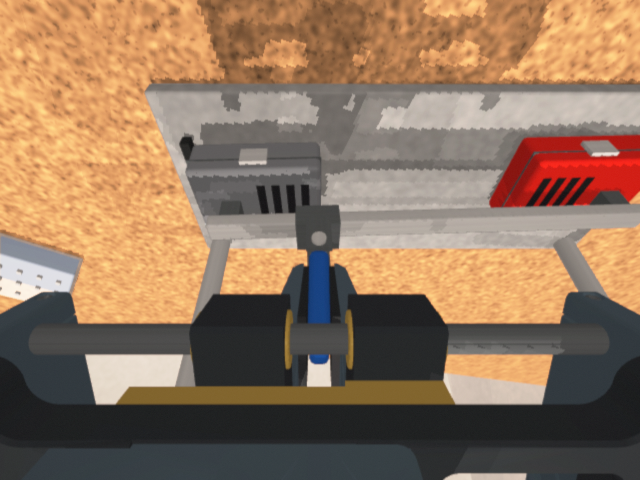

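Lifted 7.5 mm, the force is about 5.7 N and the red end (right) stays low on the stand. So it is red-heavy, with the balance point below about +16 mm. I'll set it down, slide to about -35 and lift again.

Emit:
{"name": "arm_command", "arguments": {"slide": [[0.2,0,-0.14],[0.4,0,-0.28],[0.6,0,-0.42],[0.66,0,-0.46],[0.66,0.3,-0.46],[0.66,0.7,-0.46],[0.66,1.1,-0.46],[0.66,1.5,-0.46],[0.66,1.9,-0.46],[0.66,2.3,-0.46],[0.66,2.7,-0.46],[0.66,3.1,-0.46],[0.66,3.1,-0.46],[0.5,3.1,-0.345],[0.33,3.1,-0.23],[0.16,3.1,-0.115],[0.16,3.1,-0.115],[0.16,3.1,-0.115],[0.16,3.1,-0.115],[0.16,3.1,-0.115]], "turn": [[0,0,0],[0,0,0],[0,0,0],[0,0,0],[0,0,0],[0,0,0],[0,0,0],[0,0,0],[0,0,0],[0,0,0],[0,0,0],[0,0,0],[0,0,0],[0,0,0],[0,0,0],[0,0,0],[0,0,0],[0,0,0],[0,0,0],[0,0,0]], "grip": [255,255,255,255,255,255,255,255,255,255,255,255,255,255,255,255,255,255,255,255], "newtons": 30}}

```text
time_s: 6.48
ee_pos: [561.8, 242.6, 114.2]
ee_rot: [0.0, 55.0, 19.4]
force: [0.2, -0.1, -6.8]
gripper_width: 9.6
```

```bash
cat >> h.py <<'E'
def tilt(s,im,d,show=True):
    "bar/cassettes tilt from wrist depth, in gripper yaw frame; + = red low"
    v,u=np.mgrid[0:480,0:640]; W=unproj('wrist',u,v,d,s)
    A=Rt(s); yv=A[:,1]; yv=yv/np.linalg.norm(yv); xv=np.cross(yv,[0,0,1]); xv/=np.linalg.norm(xv)
    g=s['ee_pos']-A[:,0]*11
    L=np.stack([(W-g)@xv,(W-g)@yv,W[...,2]-g[2]],-1)   # handle centre is origin
    ok=(d>0)&(v<300)
    m=ok&(np.abs(L[...,0])<7)&(np.abs(L[...,2]+55)<30)&(np.abs(L[...,1])>16)&(np.abs(L[...,1])<220)
    P=L[m]
    if len(P)<50: print('few',len(P)); return
    k=np.ones(len(P),bool)
    for _ in range(6):
        c=np.polyfit(P[k,1],P[k,2],1); r=P[:,2]-np.polyval(c,P[:,1]); k=np.abs(r)<max(2.5,2*np.median(np.abs(r)))
    print('bar slope deg (+red low)',round(-np.degrees(np.arctan(c[0])),2),'z@0',round(c[1],1),'n',k.sum(),'yrange',np.round([P[k,1].min(),P[k,1].max()],1))
    b,g_,r=[im[...,i].astype(int) for i in (2,1,0)]
    return L
def rep(fn):
    s,im,d=snap('wrist',fn)
    print(round(s['time_s'],2),np.round(s['ee_pos'],1),np.round(s['ee_rot'],2),'q',np.round(s['qpos'],1),'w',round(s['gripper_width'],1))
    g=s['ee_pos']-Rt(s)[:,0]*11; print('grip in stand frame',np.round((g-SO)@Rz(SY),1))
    tilt(s,im,d)
    f=[s['force']]+[]
    for i in range(2):
        s2,im,d=snap('wrist','tmp.png'); f.append(s2['force'])
    print('F',np.round(f,2).tolist(),'T',np.round(s['torque'],3)); tilt(s2,im,d)
E
python3 - <<'E'
from h import *
rep('w4.png')
for f,p in [('w2',None),('w3',None)]:
    pass
E
```

```text
6.48 [561.8 242.6 114.2] [2.000e-02 5.502e+01 1.938e+01] q [ 23.6  16.1 121.8 -18.5   7.6 -68.2] w 9.6
grip in stand frame [ -0.5 -35.2 111.2]
bar slope deg (+red low) 1.68 z@0 -63.8 n 12584 yrange [-112.2  176.6]
F [[0.22, -0.14, -6.84], [0.08, -1.14, -6.74], [-0.09, -1.34, -7.08]] T [-0.463  1.025 -0.033]
bar slope deg (+red low) 1.68 z@0 -63.8 n 12530 yrange [-112.2  176.2]
```

View pics/w4.png

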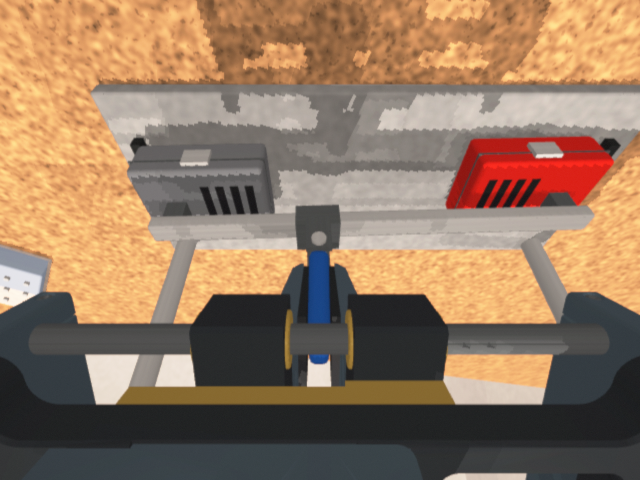

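Red is still low (1.7°), at about 6.9 N. Sliding on to about -8.

Emit:
{"name": "arm_command", "arguments": {"slide": [[0.17,0,-0.12],[0.34,0,-0.24],[0.5,0,-0.345],[0.5,0,-0.345],[0.5,0.3,-0.345],[0.5,0.7,-0.345],[0.5,1.1,-0.345],[0.5,1.5,-0.345],[0.5,1.9,-0.345],[0.5,2.3,-0.345],[0.5,2.7,-0.345],[0.5,2.7,-0.345],[0.33,2.7,-0.23],[0.16,2.7,-0.115],[0,2.7,0],[0,2.7,0],[0,2.7,0],[0,2.7,0],[0,2.7,0],[0,2.7,0]], "turn": [[0,0,0],[0,0,0],[0,0,0],[0,0,0],[0,0,0],[0,0,0],[0,0,0],[0,0,0],[0,0,0],[0,0,0],[0,0,0],[0,0,0],[0,0,0],[0,0,0],[0,0,0],[0,0,0],[0,0,0],[0,0,0],[0,0,0],[0,0,0]], "grip": [255,255,255,255,255,255,255,255,255,255,255,255,255,255,255,255,255,255,255,255], "newtons": 30}}

```text
time_s: 8.3
ee_pos: [552.8, 268.1, 114.2]
ee_rot: [0.0, 55.0, 19.4]
force: [0.9, -0.1, -7.2]
gripper_width: 10.3
```

```bash
python3 - <<'E'
from h import *
rep('w5.png')
E
```

```text
8.3 [552.8 268.1 114.2] [1.000e-02 5.502e+01 1.938e+01] q [ 27.2  16.3 121.4 -30.8   8.7 -53.1] w 10.3
grip in stand frame [ -0.5  -8.2 111.2]
bar slope deg (+red low) 2.15 z@0 -63.7 n 12669 yrange [-139.8  148.2]
F [[0.85, -0.07, -7.16], [-0.11, -0.71, -8.24], [0.75, 0.18, -8.12]] T [-0.444  1.105 -0.018]
bar slope deg (+red low) 2.15 z@0 -63.7 n 12630 yrange [-140.2  148.6]
```

View pics/w5.png

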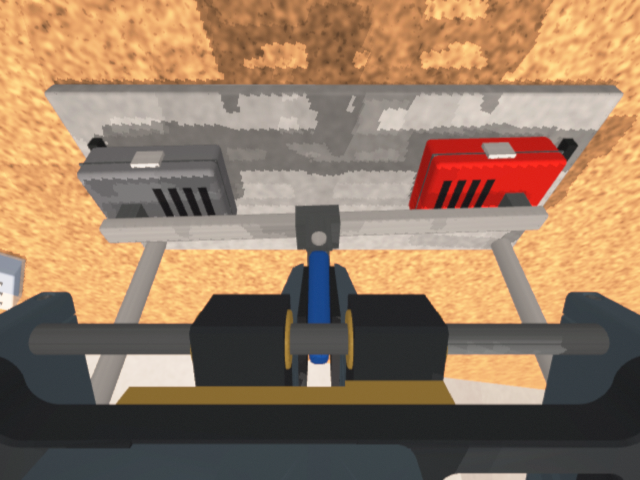

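Emit:
{"name": "arm_command", "arguments": {"slide": [[0.17,0,-0.12],[0.34,0,-0.24],[0.5,0,-0.345],[0.5,0,-0.345],[0.5,0.3,-0.345],[0.5,0.7,-0.345],[0.5,1.1,-0.345],[0.5,1.1,-0.345],[0.33,1.1,-0.23],[0.16,1.1,-0.115],[0,1.1,0],[0,1.1,0],[0,1.1,0],[0,1.1,0],[0,1.1,0],[0,1.1,0],[0,1.1,0],[0,1.1,0]], "turn": [[0,0,0],[0,0,0],[0,0,0],[0,0,0],[0,0,0],[0,0,0],[0,0,0],[0,0,0],[0,0,0],[0,0,0],[0,0,0],[0,0,0],[0,0,0],[0,0,0],[0,0,0],[0,0,0],[0,0,0],[0,0,0]], "grip": [255,255,255,255,255,255,255,255,255,255,255,255,255,255,255,255,255,255], "newtons": 30}}

```text
time_s: 9.95
ee_pos: [549.1, 278.6, 114.2]
ee_rot: [0.0, 55.0, 19.4]
force: [-0.6, 0.3, -7.7]
gripper_width: 9.8
```

```bash
python3 - <<'E'
from h import *
rep('w6.png')
E
```

```text
9.95 [549.1 278.6 114.2] [3.000e-02 5.502e+01 1.940e+01] q [ 28.6  16.5 121.2 -34.6   9.3 -48.2] w 9.8
grip in stand frame [ -0.5   2.9 111.2]
bar slope deg (+red low) 2.27 z@0 -63.7 n 12701 yrange [-143.5  144.1]
F [[-0.57, 0.27, -7.66], [-0.01, -0.61, -7.49], [0.28, -0.72, -7.32]] T [-0.402  1.074 -0.018]
bar slope deg (+red low) 2.27 z@0 -63.7 n 12692 yrange [-143.8  144.4]
```

View pics/w6.png

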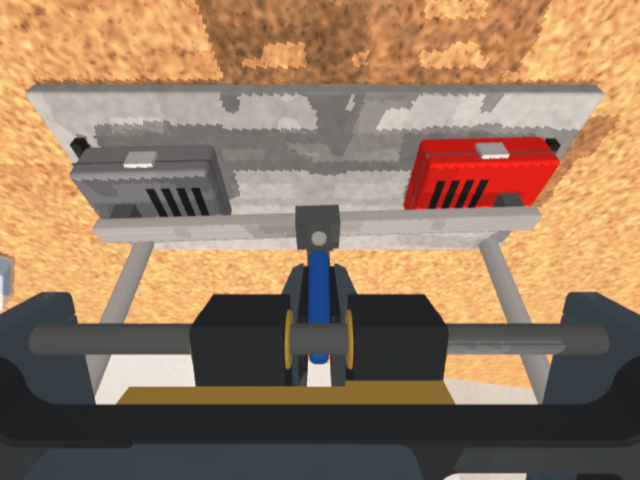

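Red is still low (2.3°). Next stop: +12.

Emit:
{"name": "arm_command", "arguments": {"slide": [[0.17,0,-0.12],[0.34,0,-0.24],[0.5,0,-0.345],[0.5,0,-0.345],[0.5,0.3,-0.345],[0.5,0.7,-0.345],[0.5,1.0,-0.345],[0.5,1.0,-0.345],[0.33,1.0,-0.23],[0.16,1.0,-0.115],[0,1.0,0],[0,1.0,0],[0,1.0,0],[0,1.0,0],[0,1.0,0],[0,1.0,0],[0,1.0,0],[0,1.0,0]], "turn": [[0,0,0],[0,0,0],[0,0,0],[0,0,0],[0,0,0],[0,0,0],[0,0,0],[0,0,0],[0,0,0],[0,0,0],[0,0,0],[0,0,0],[0,0,0],[0,0,0],[0,0,0],[0,0,0],[0,0,0],[0,0,0]], "grip": [255,255,255,255,255,255,255,255,255,255,255,255,255,255,255,255,255,255], "newtons": 30}}

```text
time_s: 11.6
ee_pos: [545.8, 288.0, 114.2]
ee_rot: [0.0, 55.0, 19.4]
force: [-0.2, 0.5, -7.7]
gripper_width: 10.0
```

```bash
python3 - <<'E'
from h import *
rep('w7.png')
E
```

```text
11.6 [545.8 288.  114.2] [2.000e-02 5.502e+01 1.940e+01] q [ 30.   16.6 120.9 -37.5   9.9 -44.2] w 10.0
grip in stand frame [ -0.5  12.9 111.2]
bar slope deg (+red low) 0.0 z@0 -63.7 n 12709 yrange [-152.4  136. ]
F [[-0.17, 0.54, -7.72], [-0.09, 0.12, -8.46], [0.03, 0.13, -8.32]] T [-0.298  1.144  0.018]
bar slope deg (+red low) 0.01 z@0 -63.7 n 12712 yrange [-152.4  136.2]
```

View pics/w7.png

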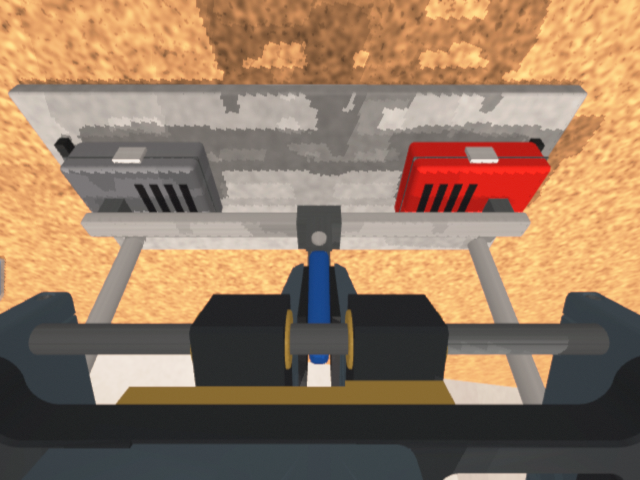

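The bar is now level (0.0°) along row 222. I'll lift it clear and hold.

Emit:
{"name": "arm_command", "arguments": {"slide": [[-0.1,0,0.07],[-0.33,0,0.23],[-0.66,0,0.46],[-0.98,0,0.69],[-1.31,0,0.92],[-1.64,0,1.15],[-1.9,0,1.33],[-2.05,0,1.435],[-2.05,0,1.435],[-2.05,0,1.435],[-2.05,0,1.435],[-2.05,0,1.435],[-2.05,0,1.435],[-2.05,0,1.435],[-2.05,0,1.435],[-2.05,0,1.435],[-2.05,0,1.435],[-2.05,0,1.435],[-2.05,0,1.435],[-2.05,0,1.435]], "turn": [[0,0,0],[0,0,0],[0,0,0],[0,0,0],[0,0,0],[0,0,0],[0,0,0],[0,0,0],[0,0,0],[0,0,0],[0,0,0],[0,0,0],[0,0,0],[0,0,0],[0,0,0],[0,0,0],[0,0,0],[0,0,0],[0,0,0],[0,0,0]], "grip": [255,255,255,255,255,255,255,255,255,255,255,255,255,255,255,255,255,255,255,255], "newtons": 30}}

```text
time_s: 13.42
ee_pos: [545.8, 288.1, 139.3]
ee_rot: [0.0, 55.0, 19.4]
force: [0.2, -0.3, -7.9]
gripper_width: 10.2
```

```bash
python3 - <<'E'
from h import *
rep('w8.png')
snap('side','s8.png')
E
```

```text
13.42 [545.8 288.1 139.3] [2.000e-02 5.501e+01 1.940e+01] q [ 30.   14.4 119.2 -27.1  13.3 -54.8] w 10.2
grip in stand frame [ -0.4  13.  136.3]
bar slope deg (+red low) 0.03 z@0 -63.7 n 12660 yrange [-152.8  136.5]
F [[0.22, -0.31, -7.95], [0.3, -0.42, -8.38], [-0.03, 0.07, -8.53]] T [-0.376  1.206 -0.01 ]
bar slope deg (+red low) 0.02 z@0 -63.7 n 12683 yrange [-152.4  135.8]
```

View pics/w8.png

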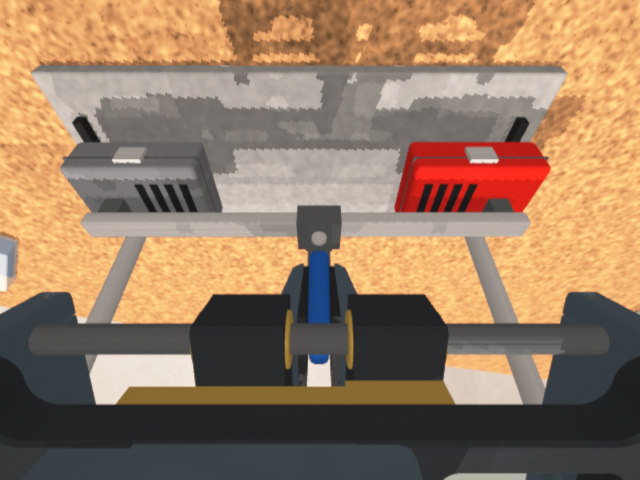

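View pics/s8.png

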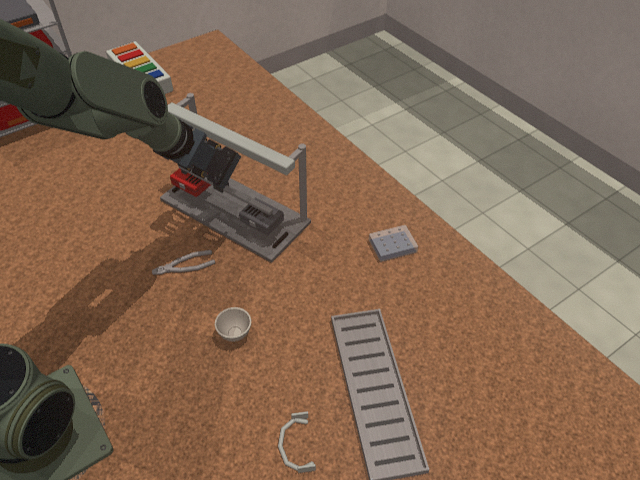

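Hanging free, 30 mm up: level within 0.03°, bar at row 222, stand clear below. I'll hold a little longer, then withdraw towards -x and rise.

Emit:
{"name": "arm_command", "arguments": {"slide": [[0,0,0],[0,0,0],[0,0,0],[0,0,0],[0,0,0],[0,0,0],[0,0,0],[0,0,0],[-0.06,0,-0.08],[-0.23,0,-0.33],[-0.52,0,-0.74],[-0.92,0,-1.31],[-1.54,0,-1.85],[-2.33,0,-2.28],[-3.28,0,-2.59],[-4.25,0,-2.76],[-5.11,0,-2.77],[-5.64,0,-2.64],[-5.94,0,-2.55],[-6.02,0,-2.5]], "turn": [[0,0,0],[0,0,0],[0,0,0],[0,0,0],[0,0,0],[0,0,0],[0,0,0],[0,0,0],[0,0,0],[0,0,0],[0,0,0],[0,0,0],[0,0,0],[0,0,0],[0,0,0],[0,0,0],[0,0,0],[0,0,0],[0,0,0],[0,0,0]], "grip": [255,255,255,255,255,255,255,255,255,255,255,255,255,255,255,255,255,255,255,255], "newtons": 30}}

```text
time_s: 15.28
ee_pos: [494.4, 270.2, 175.8]
ee_rot: [0.1, 54.9, 19.5]
force: [-0.1, -0.3, -8.2]
gripper_width: 10.3
```

```bash
python3 - <<'E'
from h import *
rep('w9.png')
s=env.state()
yaw=np.radians(-25.3); Rg=toolR(yaw)
gt=np.array([540.5,-271,0])+Rz(yaw)@[0,10,0]; gt[2]=s['ee_pos'][2]+9
pt=gt+Rg[:,0]*11
print(pt,s['ee_pos'],delta(s,pt,Rg))
# min-jerk plan in 3 calls of 20 rows: print rows as fractions
t=np.arange(1,61)/60; f=10*t**3-15*t**4+6*t**5; print(np.round(f,3).tolist())
# IMU: saddle position from image: bar ends
im=cv2.imread('pics/w9.png');d=np.load('pics/w9_d.npy')
L=tilt(s,im[:,:,::-1],d)
top=(np.abs(L[...,2]+55)<2.5)&(np.abs(L[...,0])<4)&(d>0)
h=np.round(np.percentile(L[top][:,1],[0.5,99.5]),1);print('bar top ends',h)
for row in (216,222,228):
    m=top[row]; c=np.where(m)[0]; print(row,c.min() if len(c) else None,c.max() if len(c) else None, L[row,c][[0,-1]] if len(c) else '')
E
```

```text
15.28 [494.4 270.2 175.8] [ 0.1  54.87 19.46] q [ 31.5   7.  122.4 -23.5  17.5 -57.5] w 10.3
grip in stand frame [-54.9  13.2 172.8]
bar slope deg (+red low) 0.0 z@0 -63.8 n 12701 yrange [-153.   136.3]
F [[-0.11, -0.28, -8.18], [-0.47, -0.33, -8.7], [0.16, -0.54, -8.83]] T [-0.372  1.181  0.01 ]
bar slope deg (+red low) 0.04 z@0 -63.7 n 12694 yrange [-152.8  136.7]
[ 550.47774355 -264.65552091  174.28755781] [494.11149268 269.87384999 174.29823029] (array([ -7.13, -52.3 , -10.16]), array([ 0.639, -0.   , -0.447]))
[0.0, 0.0, 0.001, 0.003, 0.005, 0.009, 0.013, 0.019, 0.027, 0.035, 0.046, 0.058, 0.072, 0.087, 0.104, 0.122, 0.142, 0.163, 0.186, 0.21, 0.235, 0.262, 0.289, 0.317, 0.347, 0.376, 0.407, 0.438, 0.469, 0.5, 0.531, 0.562, 0.593, 0.624, 0.653, 0.683, 0.711, 0.738, 0.765, 0.79, 0.814, 0.837, 0.858, 0.878, 0.896, 0.913, 0.928, 0.942, 0.954, 0.965, 0.973, 0.981, 0.987, 0.991, 0.995, 0.997, 0.999, 1.0, 1.0, 1.0]
bar slope deg (+red low) 0.04 z@0 -63.7 n 12703 yrange [-153.   136.3]
bar top ends [-140.9  124.4]
216 None None 
222 81 530 [[  -3.30571045 -141.40244473  -56.74291404]
 [  -3.21079139  125.95327515  -56.66156593]]
228 83 527 [[   0.38113973 -141.55268193  -55.23207259]
 [   1.15770474  125.91034452  -55.74417712]]
```

View pics/w9.png

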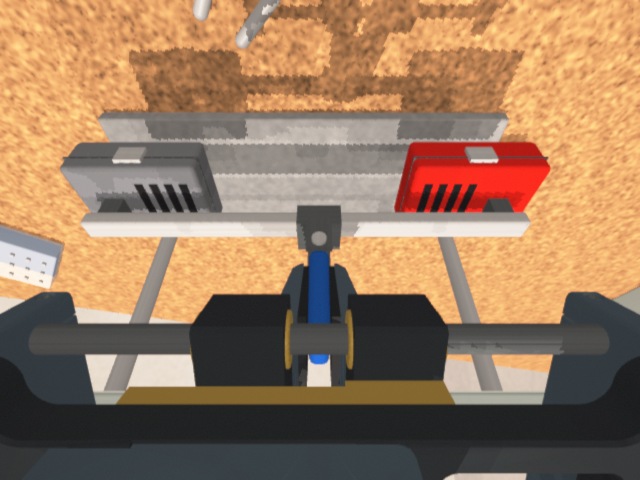

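```bash
python3 - <<'E'
from h import *
s=env.state()
yaw=np.radians(-25.3); Rg=toolR(yaw)
gt=np.array([540.5,-271,0])+Rz(yaw)@[0,8,0]; gt[2]=s['ee_pos'][2]+9
D=gt+Rg[:,0]*11-s['ee_pos']; print(D)
t=np.arange(0,61)/60; f=10*t**3-15*t**4+6*t**5
zt=toolR(0).T@[0,0,1]
for k in range(3):
    f0=f[20*k]; A=toolR(np.radians(19.4-44.7*f0)); ff=f[20*k+1:20*k+21]-f0
    S=np.round(ff[:,None]*(A.T@D)/10,2); T=np.round(ff[:,None]*np.radians(-44.7)*zt,3)+0.0
    print('call',k);print(S.tolist());print(T.tolist())
E
```

```text
[ 5.55115351e+01 -5.36337536e+02 -1.06724872e-02]
call 0
[[-0.0, -0.0, -0.0], [-0.0, -0.02, -0.0], [-0.01, -0.06, -0.01], [-0.02, -0.14, -0.03], [-0.04, -0.27, -0.05], [-0.06, -0.45, -0.09], [-0.1, -0.69, -0.14], [-0.14, -1.01, -0.2], [-0.19, -1.4, -0.27], [-0.26, -1.86, -0.37], [-0.33, -2.41, -0.47], [-0.42, -3.04, -0.6], [-0.52, -3.75, -0.74], [-0.63, -4.55, -0.89], [-0.75, -5.43, -1.07], [-0.88, -6.39, -1.26], [-1.02, -7.43, -1.46], [-1.18, -8.55, -1.68], [-1.34, -9.74, -1.91], [-1.51, -11.0, -2.16]]
[[0.0, 0.0, 0.0], [0.0, 0.0, 0.0], [0.001, 0.0, -0.001], [0.002, 0.0, -0.001], [0.003, 0.0, -0.002], [0.005, 0.0, -0.004], [0.008, 0.0, -0.006], [0.012, 0.0, -0.009], [0.017, 0.0, -0.012], [0.023, 0.0, -0.016], [0.029, 0.0, -0.021], [0.037, 0.0, -0.026], [0.046, 0.0, -0.032], [0.055, 0.0, -0.039], [0.066, 0.0, -0.046], [0.078, 0.0, -0.055], [0.091, 0.0, -0.063], [0.104, 0.0, -0.073], [0.119, 0.0, -0.083], [0.134, 0.0, -0.094]]
call 1
[[-0.06, -1.36, -0.08], [-0.11, -2.78, -0.16], [-0.18, -4.26, -0.25], [-0.24, -5.78, -0.34], [-0.3, -7.35, -0.43], [-0.37, -8.96, -0.53], [-0.44, -10.59,
[... 921 characters left out ...]
 2.5], [1.89, -8.21, 2.69], [2.01, -8.73, 2.86], [2.11, -9.17, 3.01], [2.19, -9.54, 3.13], [2.26, -9.84, 3.23], [2.32, -10.08, 3.31], [2.36, -10.25, 3.36], [2.38, -10.37, 3.4], [2.4, -10.45, 3.43], [2.41, -10.49, 3.44], [2.41, -10.5, 3.45], [2.41, -10.51, 3.45]]
[[0.015, 0.0, -0.011], [0.03, 0.0, -0.021], [0.044, 0.0, -0.03], [0.056, 0.0, -0.039], [0.068, 0.0, -0.048], [0.079, 0.0, -0.055], [0.088, 0.0, -0.062], [0.097, 0.0, -0.068], [0.105, 0.0, -0.073], [0.111, 0.0, -0.078], [0.117, 0.0, -0.082], [0.122, 0.0, -0.085], [0.126, 0.0, -0.088], [0.129, 0.0, -0.09], [0.131, 0.0, -0.092], [0.132, 0.0, -0.093], [0.133, 0.0, -0.093], [0.134, 0.0, -0.094], [0.134, 0.0, -0.094], [0.134, 0.0, -0.094]]
```

The bar is out from under the lamp and level (row 225). Now the carry, with a smooth profile.

Emit:
{"name": "arm_command", "arguments": {"slide": [[0,0,0],[0,-0.02,0],[-0.01,-0.06,-0.01],[-0.02,-0.14,-0.03],[-0.04,-0.27,-0.05],[-0.06,-0.45,-0.09],[-0.1,-0.69,-0.14],[-0.14,-1.01,-0.2],[-0.19,-1.4,-0.27],[-0.26,-1.86,-0.37],[-0.33,-2.41,-0.47],[-0.42,-3.04,-0.6],[-0.52,-3.75,-0.74],[-0.63,-4.55,-0.89],[-0.75,-5.43,-1.07],[-0.88,-6.39,-1.26],[-1.02,-7.43,-1.46],[-1.18,-8.55,-1.68],[-1.34,-9.74,-1.91],[-1.51,-11.0,-2.16]], "turn": [[0,0,0],[0,0,0],[0.001,0,-0.001],[0.002,0,-0.001],[0.003,0,-0.002],[0.005,0,-0.004],[0.008,0,-0.006],[0.012,0,-0.009],[0.017,0,-0.012],[0.023,0,-0.016],[0.029,0,-0.021],[0.037,0,-0.026],[0.046,0,-0.032],[0.055,0,-0.039],[0.066,0,-0.046],[0.078,0,-0.055],[0.091,0,-0.063],[0.104,0,-0.073],[0.119,0,-0.083],[0.134,0,-0.094]], "grip": [255,255,255,255,255,255,255,255,255,255,255,255,255,255,255,255,255,255,255,255]}}

```text
time_s: 17.1
ee_pos: [505.6, 156.0, 174.3]
ee_rot: [0.0, 55.0, 9.9]
force: [0.3, -0.5, -7.9]
gripper_width: 9.9
```

Emit:
{"name": "arm_command", "arguments": {"slide": [[-0.06,-1.36,-0.08],[-0.11,-2.78,-0.16],[-0.18,-4.26,-0.25],[-0.24,-5.78,-0.34],[-0.3,-7.35,-0.43],[-0.37,-8.96,-0.53],[-0.44,-10.59,-0.62],[-0.5,-12.25,-0.72],[-0.57,-13.92,-0.82],[-0.64,-15.6,-0.92],[-0.71,-17.28,-1.02],[-0.78,-18.95,-1.12],[-0.85,-20.61,-1.21],[-0.92,-22.25,-1.31],[-0.98,-23.85,-1.4],[-1.05,-25.42,-1.5],[-1.11,-26.95,-1.59],[-1.17,-28.42,-1.67],[-1.23,-29.85,-1.76],[-1.29,-31.21,-1.84]], "turn": [[0.016,0,-0.011],[0.033,0,-0.023],[0.051,0,-0.035],[0.069,0,-0.048],[0.087,0,-0.061],[0.106,0,-0.075],[0.126,0,-0.088],[0.146,0,-0.102],[0.165,0,-0.116],[0.185,0,-0.13],[0.205,0,-0.144],[0.225,0,-0.158],[0.245,0,-0.171],[0.264,0,-0.185],[0.283,0,-0.198],[0.302,0,-0.212],[0.32,0,-0.224],[0.338,0,-0.237],[0.355,0,-0.248],[0.371,0,-0.26]], "grip": [255,255,255,255,255,255,255,255,255,255,255,255,255,255,255,255,255,255,255,255]}}

```text
time_s: 18.77
ee_pos: [537.1, -155.6, 174.1]
ee_rot: [-0.1, 55.0, -16.1]
force: [0.6, 1.0, -7.7]
gripper_width: 10.0
```

Emit:
{"name": "arm_command", "arguments": {"slide": [[0.28,-1.2,0.4],[0.54,-2.34,0.77],[0.78,-3.41,1.12],[1.01,-4.41,1.45],[1.22,-5.32,1.75],[1.42,-6.16,2.02],[1.59,-6.93,2.27],[1.75,-7.61,2.5],[1.89,-8.21,2.69],[2.01,-8.73,2.86],[2.11,-9.17,3.01],[2.19,-9.54,3.13],[2.26,-9.84,3.23],[2.32,-10.08,3.31],[2.36,-10.25,3.36],[2.38,-10.37,3.4],[2.4,-10.45,3.43],[2.41,-10.49,3.44],[2.41,-10.5,3.45],[2.41,-10.51,3.45]], "turn": [[0.015,0,-0.011],[0.03,0,-0.021],[0.044,0,-0.03],[0.056,0,-0.039],[0.068,0,-0.048],[0.079,0,-0.055],[0.088,0,-0.062],[0.097,0,-0.068],[0.105,0,-0.073],[0.111,0,-0.078],[0.117,0,-0.082],[0.122,0,-0.085],[0.126,0,-0.088],[0.129,0,-0.09],[0.131,0,-0.092],[0.132,0,-0.093],[0.133,0,-0.093],[0.134,0,-0.094],[0.134,0,-0.094],[0.134,0,-0.094]], "grip": [255,255,255,255,255,255,255,255,255,255,255,255,255,255,255,255,255,255,255,255]}}

```text
time_s: 20.43
ee_pos: [549.2, -266.5, 174.3]
ee_rot: [-0.0, 55.0, -25.4]
force: [0.1, -0.6, -8.1]
gripper_width: 9.8
```

```bash
python3 - <<'E'
from h import *
rep('w10.png'); snap('top','t10.png'); snap('side','s10.png')
E
```

```text
20.43 [ 549.2 -266.5  174.3] [-3.000e-02  5.501e+01 -2.535e+01] q [-27.7  10.8 117.6   4.6  16.7 -96.4] w 9.8
grip in stand frame [-179.6 -506.8  171.3]
bar slope deg (+red low) 0.48 z@0 -63.9 n 12643 yrange [-153.4  136. ]
F [[0.13, -0.6, -8.1], [-0.46, -0.61, -8.77], [-0.61, 0.06, -8.49]] T [ 0.529  1.178 -0.018]
bar slope deg (+red low) 0.43 z@0 -63.8 n 12644 yrange [-154.2  135.4]
```

View pics/w10.png

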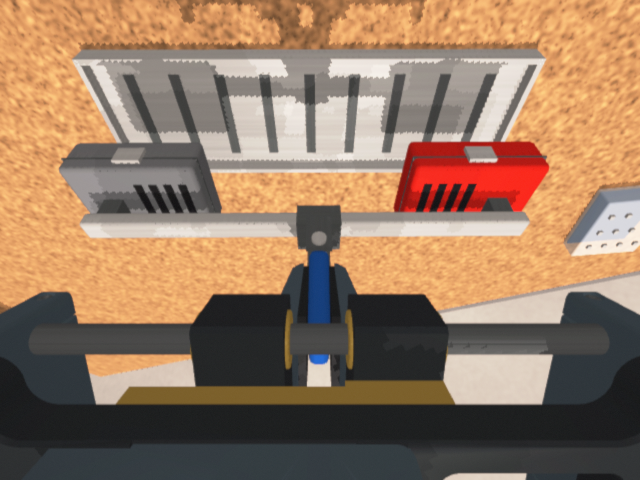

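View pics/s10.png

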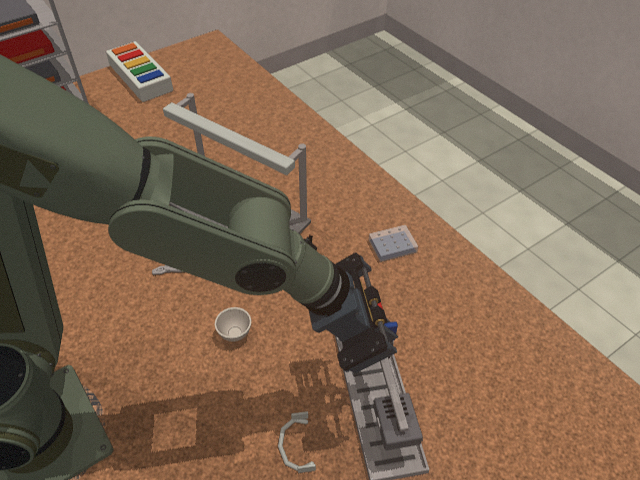

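The bar hangs level above the tray, and the wrist view shows the tray at rows 50-170 and columns 75-545, with the bar parallel to it. Checking the offset from the wrist depth.

```bash
python3 - <<'E'
from h import *
s=env.state(); im=cv2.imread('pics/w10.png')[:,:,::-1]; d=np.load('pics/w10_d.npy')
L=tilt(s,im,d); v,u=np.mgrid[0:480,0:640]
W=unproj('wrist',u,v,d,s)
m=(d>0)&(v<240)&(W[...,2]>4)&(W[...,2]<22)&(np.abs(L[...,0])<90)
n,l,st,_=cv2.connectedComponentsWithStats(m.astype(np.uint8)); k=1+np.argmax(st[1:,4])
P=L[l==k]; print('tray in grip frame x,y',np.round(P[:,:2].min(0),1),np.round(P[:,:2].max(0),1),'z',np.percentile(W[l==k][:,2],[2,50,98]))
r=cv2.minAreaRect(W[l==k][:,:2].astype(np.float32));print(r)
# cassettes
b,g,rr=[im[...,i].astype(int) for i in (2,1,0)]
mr=(d>0)&(rr>2*b)&(rr>2.2*g)&(v<215)&(L[...,2]<-70); Q=L[mr]; print('red',np.percentile(Q,[1,99],axis=0).round(1))
E
```

```text
bar slope deg (+red low) 0.48 z@0 -63.9 n 12642 yrange [-153.4  136. ]
tray in grip frame x,y [ -50.6 -173.3] [ 51.4 157.8] z [ 4.54527657  6.08139864 16.30182057]
((540.6349487304688, -271.0151062011719), (331.08636474609375, 101.56243896484375), 64.8148422241211)
red [[ -27.    55.9 -103.8]
 [  15.   133.8  -77.1]]
```

The tray centre is within 0.5 mm of the carrier centre in both axes. Lowering.

Emit:
{"name": "arm_command", "arguments": {"slide": [[0.05,0,-0.03],[0.16,0,-0.11],[0.41,0,-0.29],[0.74,0,-0.52],[1.11,0,-0.77],[1.47,0,-1.03],[1.84,0,-1.29],[2.21,0,-1.55],[2.58,0,-1.81],[2.95,0,-2.07],[3.32,0,-2.32],[3.69,0,-2.58],[4.05,0,-2.84],[4.42,0,-3.1],[4.75,0,-3.33],[5.04,0,-3.53],[5.24,0,-3.67],[5.37,0,-3.76],[5.41,0,-3.79],[5.41,0,-3.79]], "turn": [[0,0,0],[0,0,0],[0,0,0],[0,0,0],[0,0,0],[0,0,0],[0,0,0],[0,0,0],[0,0,0],[0,0,0],[0,0,0],[0,0,0],[0,0,0],[0,0,0],[0,0,0],[0,0,0],[0,0,0],[0,0,0],[0,0,0],[0,0,0]], "grip": [255,255,255,255,255,255,255,255,255,255,255,255,255,255,255,255,255,255,255,255]}}

```text
time_s: 22.35
ee_pos: [549.2, -266.6, 108.2]
ee_rot: [-0.0, 55.0, -25.4]
force: [0.6, -0.6, -8.1]
gripper_width: 10.2
```

```bash
python3 - <<'E'
from h import *
rep('w11.png')
E
```

```text
22.35 [ 549.2 -266.6  108.2] [-3.000e-02  5.500e+01 -2.537e+01] q [ -27.7   16.5  122.5   12.5    6.2 -104.3] w 10.2
grip in stand frame [-179.7 -506.9  105.2]
bar slope deg (+red low) 0.35 z@0 -63.9 n 12619 yrange [-153.1  135.5]
F [[0.56, -0.59, -8.15], [-0.67, -0.49, -9.76], [0.1, -0.1, -8.41]] T [ 0.501  1.138 -0.018]
bar slope deg (+red low) 0.34 z@0 -63.9 n 12665 yrange [-153.7  135.6]
```

View pics/w11.png

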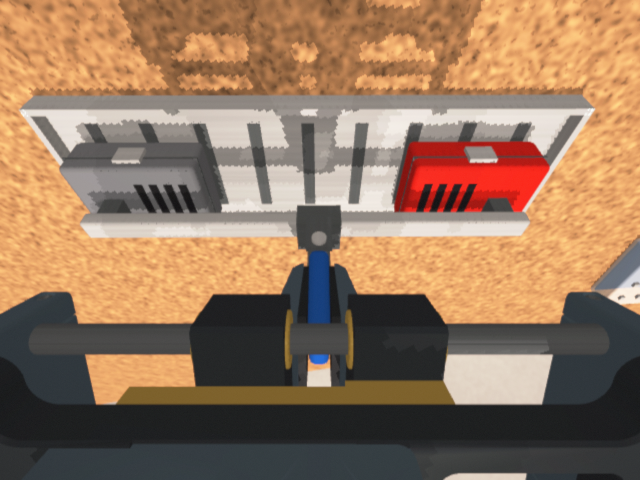

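Between the rims with margin on both sides, level. The last 6 mm go slowly.

Emit:
{"name": "arm_command", "arguments": {"slide": [[0.03,0,-0.02],[0.06,0,-0.04],[0.09,0,-0.06],[0.12,0,-0.08],[0.16,0,-0.11],[0.2,0,-0.14],[0.23,0,-0.16],[0.26,0,-0.18],[0.3,0,-0.21],[0.33,0,-0.23],[0.36,0,-0.25],[0.4,0,-0.28],[0.43,0,-0.3],[0.46,0,-0.32],[0.49,0,-0.344],[0.49,0,-0.344],[0.49,0,-0.344],[0.49,0,-0.344]], "turn": [[0,0,0],[0,0,0],[0,0,0],[0,0,0],[0,0,0],[0,0,0],[0,0,0],[0,0,0],[0,0,0],[0,0,0],[0,0,0],[0,0,0],[0,0,0],[0,0,0],[0,0,0],[0,0,0],[0,0,0],[0,0,0]], "grip": [255,255,255,255,255,255,255,255,255,255,255,255,255,255,255,255,255,255]}}

```text
time_s: 24.0
ee_pos: [549.1, -266.6, 102.2]
ee_rot: [-0.0, 55.0, -25.4]
force: [-0.8, 0.5, -8.1]
gripper_width: 9.7
```

```bash
python3 - <<'E'
from h import *
rep('w12.png')
E
```

```text
24.0 [ 549.1 -266.6  102.2] [-4.000e-02  5.501e+01 -2.536e+01] q [ -27.7   17.   122.9   14.7    5.2 -106.6] w 9.7
grip in stand frame [-179.7 -506.9   99.2]
bar slope deg (+red low) 0.04 z@0 -63.9 n 12652 yrange [-153.   135.6]
F [[-0.85, 0.48, -8.13], [0.45, -0.02, -8.83], [0.1, -0.85, -8.73]] T [ 0.479  1.056 -0.017]
bar slope deg (+red low) 0.02 z@0 -63.8 n 12623 yrange [-153.   135.8]
```

Still carrying about 8.5 N, so not down yet. Lowering another 2 mm.

Emit:
{"name": "arm_command", "arguments": {"slide": [[0.02,0,-0.014],[0.04,0,-0.028],[0.06,0,-0.042],[0.08,0,-0.056],[0.1,0,-0.07],[0.12,0,-0.084],[0.14,0,-0.098],[0.16,0,-0.112],[0.16,0,-0.112],[0.16,0,-0.112]], "turn": [[0,0,0],[0,0,0],[0,0,0],[0,0,0],[0,0,0],[0,0,0],[0,0,0],[0,0,0],[0,0,0],[0,0,0]], "grip": [255,255,255,255,255,255,255,255,255,255]}}

```text
time_s: 24.98
ee_pos: [549.5, -266.7, 102.1]
ee_rot: [-0.0, 54.8, -25.4]
force: [-7.9, 4.2, 7.3]
gripper_width: 9.6
```

```bash
python3 - <<'E'
from h import *
rep('w13.png')
E
```

```text
24.98 [ 549.5 -266.7  102.1] [-4.000e-02  5.483e+01 -2.537e+01] q [ -27.7   17.1  123.    15.7    4.9 -107.6] w 9.6
grip in stand frame [-179.5 -507.1   99.1]
bar slope deg (+red low) 0.04 z@0 -63.6 n 12645 yrange [-152.7  135.9]
F [[-7.95, 4.2, 7.28], [-8.06, 4.59, 6.91], [-7.96, 3.88, 6.81]] T [ 0.656  1.317 -0.008]
bar slope deg (+red low) 0.02 z@0 -63.6 n 12637 yrange [-152.5  136. ]
```

Down flat (slope 0.0°, +7 N pressing). I'll back off 1 mm and open.

Emit:
{"name": "arm_command", "arguments": {"slide": [[-0.05,0,0.035],[-0.08,0,0.056],[-0.08,0,0.056],[-0.08,0,0.056],[-0.08,0,0.056],[-0.08,0,0.056],[-0.08,0,0.056],[-0.08,0,0.056],[-0.08,0,0.056],[-0.08,0,0.056],[-0.08,0,0.056]], "turn": [[0,0,0],[0,0,0],[0,0,0],[0,0,0],[0,0,0],[0,0,0],[0,0,0],[0,0,0],[0,0,0],[0,0,0],[0,0,0]], "grip": [255,255,240,225,210,180,150,120,100,100,100]}}

```text
time_s: 26.05
ee_pos: [549.3, -266.6, 101.3]
ee_rot: [-0.0, 55.0, -25.4]
force: [-0.6, -0.1, 0.4]
gripper_width: 53.0
```

```bash
python3 - <<'E'
from h import *
rep('w14.png')
E
```

```text
26.05 [ 549.3 -266.6  101.3] [-4.000e-02  5.499e+01 -2.537e+01] q [ -27.7   17.1  123.    15.2    5.1 -107.1] w 53.0
grip in stand frame [-179.6 -507.    98.3]
bar slope deg (+red low) 0.04 z@0 -62.9 n 12703 yrange [-152.9  136.1]
F [[-0.65, -0.14, 0.38], [-1.36, 0.14, 0.01], [0.45, -0.65, -0.03]] T [0.135 0.315 0.014]
bar slope deg (+red low) 0.01 z@0 -62.9 n 12716 yrange [-152.7  135.8]
```

View pics/w14.png

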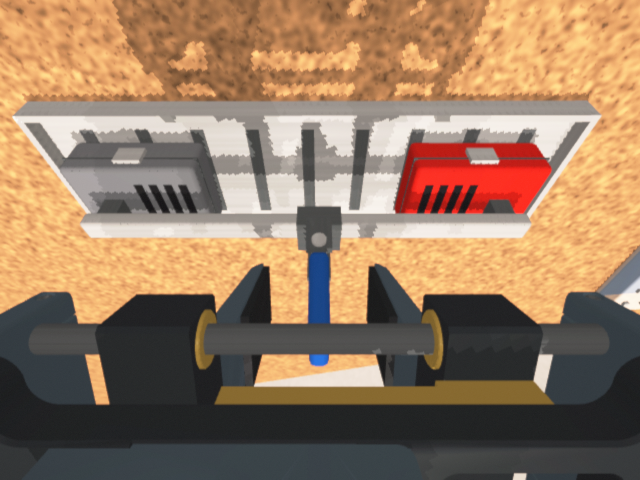

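Released: the plate at (319,300) stands upright and clear of both open fingers. Retreating along the tool axis.

Emit:
{"name": "arm_command", "arguments": {"slide": [[-0.5,0,0],[-2,0,0],[-4,0,0],[-7,0,0],[-10,0,0],[-12,0,0],[-14,0,0],[-15,0,0],[-15,0,0],[-15,0,0],[-15,0,0]], "turn": [[0,0,0],[0,0,0],[0,0,0],[0,0,0],[0,0,0],[0,0,0],[0,0,0],[0,0,0],[0,0,0],[0,0,0],[0,0,0]], "grip": [80,60,60,60,60,60,60,60,60,60,60]}}

```text
time_s: 27.12
ee_pos: [471.3, -229.7, 223.1]
ee_rot: [-0.0, 55.1, -25.4]
force: [-0.1, 0.1, -0.4]
gripper_width: 69.3
```

```bash
python3 - <<'E'
from h import *
s,im,d=snap('wrist','w15.png'); print(s['time_s'],s['ee_pos'],s['force'])
v,u=np.mgrid[0:480,0:640]; W=unproj('wrist',u,v,d,s)
L=(W-[540.6,-271,0])@Rz(np.radians(-25.3))
m=(d>0)&(v<300)&(np.abs(L[...,0])<7)&(np.abs(L[...,2]-56)<5)&(np.abs(L[...,1])<150)
P=L[m];print('bar in tray frame',np.percentile(P,[1,50,99],axis=0).round(1),'slope',np.degrees(np.polyfit(P[:,1],P[:,2],1)[0]).round(2))
r=cv2.minAreaRect(P[:,:2].astype(np.float32));print(r)
snap('top','t15.png');snap('side','s15.png')
for l in ['ramekin','plier','bracket_kit','retractor']:
    for n in ['top','side']:
        print(l,n,[(np.round(q['point'],0).tolist(),round(q['p'],2)) for q in env.search_frame(n,l)[:2]])
E
```

```text
27.1167 [ 471.2995249  -229.70648484  223.0821508 ] [-0.0705289   0.10475589 -0.38878411]
bar in tray frame [[  -4.6 -132.2   51.2]
 [  -0.6   -9.8   55.4]
 [   6.9  130.6   60.8]] slope 0.01
((0.061853885650634766, -0.9297027587890625), (13.871217727661133, 268.7605895996094), 0.0015949298394843936)
ramekin top [([390.0, -17.0, 25.0], 0.77)]
ramekin side []
plier top [([387.0, 204.0, 13.0], 0.8)]
plier side []
bracket_kit top [([790.0, -22.0, 20.0], 0.97)]
bracket_kit side [([790.0, -26.0, 24.0], 0.77)]
retractor top [([792.0, -24.0, 22.0], 0.23)]
retractor side [([358.0, -256.0, 9.0], 0.67)]
```

View pics/w15.png

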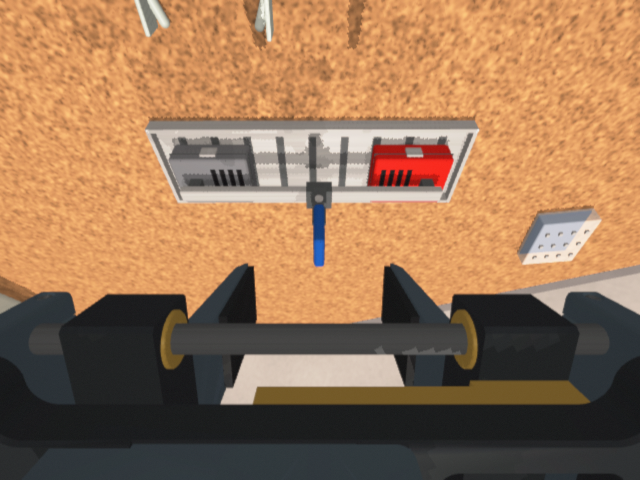

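View pics/s15.png

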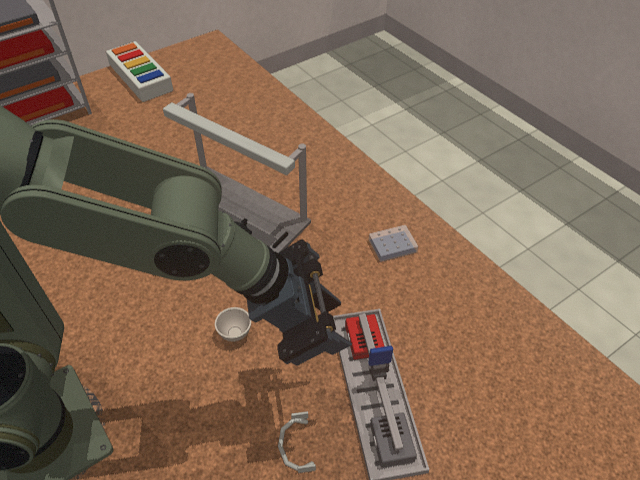

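View pics/t15.png

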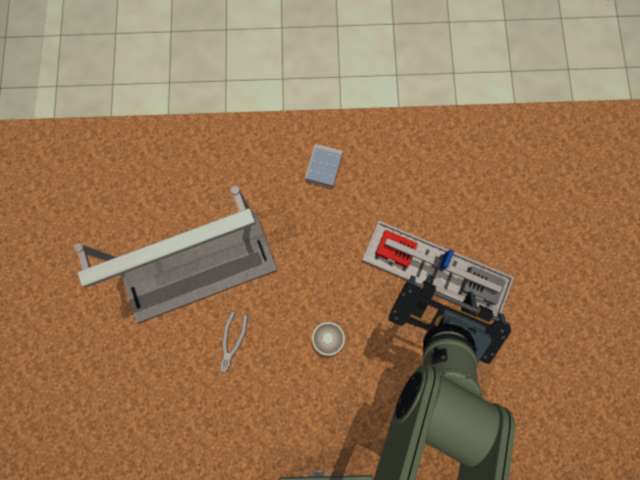

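The carrier sits flat and centred in the tray (off by 0 and -1 mm, slope 0.01°). The bystanders look unmoved and the gripper is clear, so I'm handing in.

```bash
python3 - <<'E'
from workcell import env
print(env.job_done(), env.state()['time_s'])
E
```

```text
the job is handed in; nothing more can be done
the job is handed in; nothing more can be done
```

The carrier now sits flat in the steel tray, released, and the job is handed in. It took about 28 s of the 72 s.

- **Finding balance:** I made five short trial lifts of 6–8 mm, sliding the handle between them. The first four left the red end low, by at most about 2.3°. At the fifth, with the handle 8–13 mm towards the red cassette, the bar hung level.
- **Lift and hold:** I lifted it about 30 mm clear and held it for nearly 2 s. The tilt readings were within 0.05°.
- **Carry:** I took it out towards the robot from under the lamp and carried it to the tray. Tilt was 0.5° on arrival above the tray; I did not measure it while moving.
- **Setting down:** It touched down at about 7 mm/s. I overshot by roughly 1 mm, pressing with about 7 N up (11 N total), then eased off before opening the fingers.

**Last checks:**
- **Carrier:** The bar is within about 1 mm of the tray centre, with a slope of 0.01°. The handle is upright and the gripper is about 15 cm clear of it, with no force on the tool.
- **Bystanders:** The ramekin, plier, bracket kit and retractor are where they started, to within about 4 mm.

**Disagreements:**
- The handle's place on the bar came out as +13 mm from the stand pose and +8 mm from the camera view of the bar ends. I used the camera value for placing.
- The final top-view search for the retractor gave only a low-confidence false hit on the bracket kit, because the arm hid the retractor. The side view confirmed where it was.
- The side view gave no hits for the ramekin or plier in that search. The top view confirmed both.

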